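# Swap and sort radio battery packs at shift change

### The arm

A 6-joint arm with a two-finger parallel gripper is mounted at the origin on the work surface. World frame = base frame: x ahead of the robot, y to its left, z up, the work surface at z = 0. Lengths are in m, angles in rad, forces in N, time in s.
With the tool pointing down it reaches from about 0.375 to 0.825 m from the base axis. Payload 5.5 kg.
Tool frame: the origin (TCP) lies midway between the tips of the shut fingers; the grasp point (between the pads) lies 19 mm behind it; x points along the fingers, y is the direction in which the jaws open and shut, and the axes are right-handed (so a half turn about x gives the same grasp; the last joint's range is limited). The gripper opens to 85 mm and grips with 20 to 120 N. Pads are 22 mm wide; open, the fingers measure 114 mm over their backs; the gripper's body (76 mm by 85 mm) begins 54 mm behind the grasp point. The pads swing forward as they close: fully open they stand 13 mm farther back than shut.
Start: joints at [-1.313, 0.314, -0.047, 1.21, 0, 1.571], TCP at [0.153, -0.58, 0.231] pointing down, gripper open.
Joint ranges: [-2.67, 2.67], [-0.69, 1.73], [-1.03, 1.25], [-2.08, 2.16], [-1.42, 1.45], [-3.14, 3.14]. Speed limits (rad/s): [2.39, 2.39, 3.01, 3.14, 3.14, 3.14].

### API

Orientations are given as a unit quaternion [x, y, z, w].
In Python, from cell import readout, cams, close_job gives the robot as it stands. The module is installed in compiled form; this text tells all that it offers.
- The arm moves only by the shell command python3 -m handwheel 'ROWS' [FORCE]. ROWS is a JSON object of lists of equal length, an entry for each row: "jaw": the closure in counts, from 0 (fully open) to 255 (shut); "offset": the shift along the tool's x, y, z in mm, a list of three; "twist": the turn about the tool's x in degrees. A call has 1 to 8 rows; each row is the pose to reach, as a shift and turn from the pose commanded when the call began, along the tool's axes at that moment; what a row does not reach only later rows make up. A row lasts 1/12 s, in which the tool goes at most 41.7 mm and 7.16 degrees, less where a joint would pass 70% of its speed; a pose out of reach is approached as far as the arm can. A call with a gripper value outside its range is refused whole. The fingers move at their own pace and stop on an object; FORCE is the grip in N (left out, the last holds). Time passes only in rows, so rows that repeat a pose let the fingers close. It gives the time, the measured TCP pose, the force and the opening at its end, in the units of the state.
- readout.get_obs(): the state, without advancing time (a new reading comes with each control period).
- cams.snapshot(name): name is "scene" or "top" or "wrist"; returns the picture (400x640x3 uint8, red, green, blue); there is no depth.
- cams.calibration(name): a dict with "fx", "fy", "cx", "cy" (pixels), "rvec" (rotation vector, rad) and "tvec" (3), from world to camera coordinates, as OpenCV has them. Camera axes: x right, y down, z forward; pixel columns grow to the right and rows downward; lengths in m; the calibration is good to about 2 mm. A picture is of the moment at which its call begins: read the wrist's pose just before it. calibration takes no time and is no camera call; for the wrist camera it gives the pose at the moment of the call.
- close_job(): hands the job in, once; it reports no verdict.
Trained networks look in the newest picture that a camera, given by its name, has taken for a name from the list of things; names that differ only in an ending like _2 or _b are one class to them, and where a whole thing is asked for, a point or a joint stands for the part that bears it (a point fixed in the world has none). Each returns a list of dicts, best first, with "score" (0 to 1); they miss things now and then, are a little off and sometimes report something else, mostly with a low value. They report only what shows in the picture. A call takes as long as a camera call.
- cams.search_frame(camera, name): "point" ([row, column] in pixels, amid what is visible of it).
The state is a dict: "time_s": time; "joint_pos": joint angles; "dq": joint speeds; "tau": joint torques, N m; "eef_pos": TCP position; "tool_rot": TCP orientation; "contact_force": force on the tool from outside, world axes, zero at the start; "wrist_torque": the same for the moment, N m; "finger_gap": opening from 0.0 (shut) to 1.0 (fully open).
Only numpy, scipy, OpenCV 4.12 (cv2) and the standard library are available. Lean on these libraries where they do the work, as an engineer would, in place of code of your own. Each camera call takes 0.05 s, during which the arm holds its last target. There are 200 camera calls.

### The job

It is shift change at the radar desk: sort the radio battery packs. Stand the two charged packs (green light) from the chargers in the green tray, one in each bay, and in their stead put each spent pack (red light) upright and fully home in the charger of its own size and colour; stand the worn-out pack with the yellow tape in the cardboard recycling box. Leave the sanitizer bottle standing where it is.

Things in the scene. Friction and masses are not known exactly. Their poses are not given: they have to be found in the camera images.
- charged_wide: charged wide radio battery pack: blue block with a green-lit top, 34 mm thick (x), 62 mm wide (y), 94 mm tall (z), about 0.19 kg; starts upright in the wide charger. Its origin is the centre of its underside; x runs through its thickness, y along its width, z from its underside to its top. Loose.
- charged_slim: charged slim radio battery pack: pale grey block with a green-lit top, 28 mm thick (x), 44 mm wide (y), 90 mm tall (z), about 0.12 kg; starts upright in the slim charger. Its origin is the centre of its underside; x runs through its thickness, y along its width, z from its underside to its top. Loose.
- spent_wide: spent wide radio battery pack: blue block with a red-lit top, 34 mm thick (x), 62 mm wide (y), 94 mm tall (z), about 0.19 kg; starts upright on the desk. Its origin is the centre of its underside; x runs through its thickness, y along its width, z from its underside to its top. Loose.
- spent_slim: spent slim radio battery pack: pale grey block with a red-lit top, 28 mm thick (x), 44 mm wide (y), 90 mm tall (z), about 0.12 kg; starts upright on the desk. Its origin is the centre of its underside; x runs through its thickness, y along its width, z from its underside to its top. Loose.
- worn_pack: worn-out wide radio battery pack: blue block with yellow tape over its top and round it, no light, 34 mm thick (x), 62 mm wide (y), 94 mm tall (z), about 0.19 kg; starts upright on the desk. Its origin is the centre of its underside; x runs through its thickness, y along its width, z from its underside to its top. Loose.
- charger_wide: blue drop-in charger for wide packs, fixed to the desk. Origin on the desk under the pocket's centre; axes as a seated pack's. Pocket floor 12 mm up, rim 55 mm up; pocket 40 by 68 mm (x by y) to 34 mm up, then a flared black mouth, 56 by 84 mm at the rim; housing 72 by 100 mm, plus a low front foot 30 mm deep on -x. A pack fully home stands on the pocket floor.
- charger_slim: pale grey drop-in charger for slim packs, fixed to the desk. Origin on the desk under the pocket's centre; axes as a seated pack's. Pocket floor 12 mm up, rim 55 mm up; pocket 34 by 50 mm (x by y) to 34 mm up, then a flared black mouth, 50 by 66 mm at the rim; housing 66 by 82 mm, plus a low front foot 30 mm deep on -x. A pack fully home stands on the pocket floor.
- ready_tray: green open tray for charged packs, fixed to the desk, 72 mm (x) by 172 mm (y), 32 mm high; a divider 30 mm high makes two bays side by side along y, each 64 mm (x) by 80 mm (y) inside, centred 42 mm either side of the middle; walls and floor 4 mm thick. Origin on the desk under its centre.
- recycling_box: open cardboard battery-recycling box with a yellow band, fixed to the desk, 100 mm (x) by 150 mm (y), 50 mm high, walls and floor 4 mm thick. Two old AA cells lie fixed against its +y end, within 30 mm of that wall and 14 mm high; the rest of its floor is clear. Origin on the desk under its centre.
- sanitizer: clear hand-sanitizer pump bottle with a white pump, 44 mm across, 105 mm tall, standing loose among the packs; to be left where it is. Origin at the centre of its underside, z up.

How it is judged:
By the outcome, as a careful person would: the job done as asked, in the order asked, and still so for the second after the job is handed in, with the robot touching nothing.
It also fails if it takes over 138 s, if anything falls off the work surface, if the arm or the gripper's body presses on something with over 40 N, if the wrist force passes 120 N, or if a joint passes its speed limit or range.

## Working session

There is one attempt and no reset: what is moved stays moved. The work goes in short steps, Python scripts to look and compute and a shell command to move; the robot and the scene stay as the last step left them, time stands still between calls to the robot, and variables do not carry over. Pictures are saved under pics/ and viewed, about 12 in all and at most 16, crops included, and the job is handed in when it is done.

```bash
mkdir -p pics
cat > h.py <<'E'
import numpy as np, cv2
from cell import readout, cams
def ray(cal,rc):
    K=np.array([[cal['fx'],0,cal['cx']],[0,cal['fy'],cal['cy']],[0,0,1]])
    R=cv2.Rodrigues(np.array(cal['rvec'],float))[0]; t=np.array(cal['tvec'],float)
    d=R.T@np.linalg.inv(K)@np.array([rc[1],rc[0],1.]); return -R.T@t,d
def at(cal,rc,z):
    o,d=ray(cal,rc); return (o+d*(z-o[2])/d[2])
def proj(cal,P):
    K=np.array([[cal['fx'],0,cal['cx']],[0,cal['fy'],cal['cy']],[0,0,1]])
    return cv2.projectPoints(np.atleast_2d(np.array(P,float)),np.array(cal['rvec'],float),np.array(cal['tvec'],float),K,None)[0][:,0]
def save(n,img,s=1):
    cv2.imwrite('pics/'+n,cv2.resize(img[...,::-1],None,fx=s,fy=s,interpolation=cv2.INTER_CUBIC))
E
python3 - <<'E'
from h import *
np.set_printoptions(precision=3,suppress=True)
o=readout.get_obs();print(o)
for c in ['top','scene']:
    im=cams.snapshot(c);np.save(c,im);save(c+'0.png',im,1.25)
    cal=cams.calibration(c);print(c,ray(cal,[200,320]),cal['fx'])
    if c=='top':
      for n,z in dict(charged_wide=.106,charged_slim=.102,spent_wide=.094,spent_slim=.09,worn_pack=.094,charger_wide=.055,charger_slim=.055,ready_tray=.02,recycling_box=.03,sanitizer=.08).items():
        for r in cams.search_frame(c,n)[:2]: print(n,r['point'],round(r['score'],2),at(cal,r['point'],z))
E
```

```text
{'time_s': 0.0, 'joint_pos': array([-1.313,  0.314, -0.048,  1.21 ,  0.   ,  1.571]), 'dq': array([-0.   ,  0.002, -0.003,  0.001, -0.002,  0.002]), 'tau': array([ -0.   , -53.96 ,  33.975,   0.019,   0.   ,  -0.   ]), 'eef_pos': array([ 0.153, -0.58 ,  0.23 ]), 'tool_rot': array([-0.701, -0.091,  0.701, -0.09 ]), 'contact_force': array([0.626, 0.364, 0.141]), 'wrist_torque': array([-0.028,  0.036, -0.01 ]), 'finger_gap': 1.0017224593617249}
top (array([0.384, 0.004, 0.943]), array([ 0.152,  0.014, -0.988])) 425.93092240185536
charged_wide [147.4, 271.6] 0.69 [0.624 0.112 0.106]
charged_slim [154.1, 479.1] 0.64 [ 0.6   -0.308  0.102]
spent_wide [231.8, 316.6] 0.66 [0.451 0.024 0.094]
spent_slim [235.5, 214.3] 0.92 [0.448 0.229 0.09 ]
worn_pack [244.5, 434.8] 0.96 [ 0.421 -0.209  0.094]
charger_wide [166.8, 275.9] 0.81 [0.595 0.109 0.055]
charger_wide [272.1, 272.1] 0.32 [0.373 0.118 0.055]
charger_slim [169.1, 469.7] 0.96 [ 0.58  -0.303  0.055]
charger_slim [236.1, 215.0] 0.51 [0.45  0.237 0.055]
ready_tray [165.9, 380.6] 0.82 [ 0.6   -0.119  0.02 ]
recycling_box [169.2, 178.2] 0.75 [0.601 0.328 0.03 ]
sanitizer [272.5, 271.9] 0.56 [0.373 0.115 0.08 ]
scene (array([ 0.91 , -0.647,  0.688]), array([-0.391,  0.655, -0.646])) 389.4772812918318
```

View pics/top0.png

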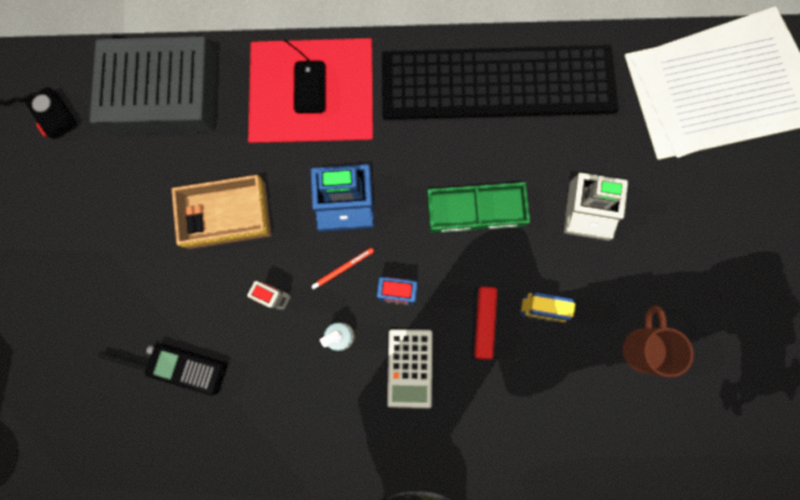

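View pics/scene0.png

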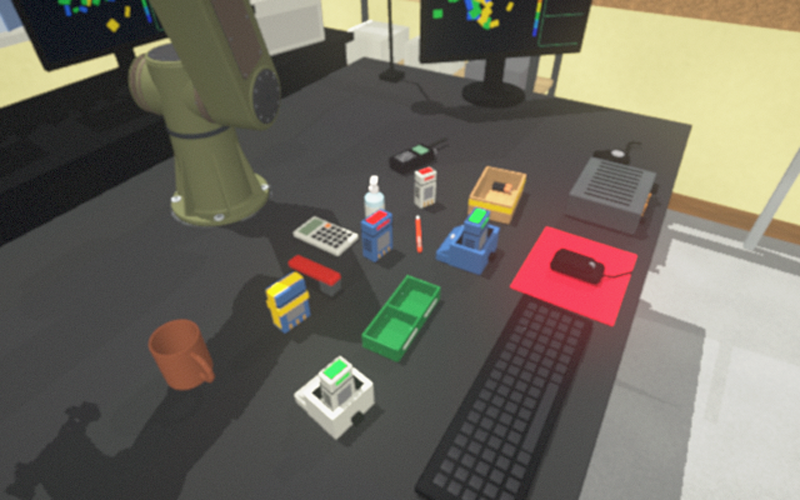

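The top picture (1.25x scale) agrees with the detections: the charged packs have green tops in the chargers at (338,178) and (612,188), and the spent tops are red at (397,290) and (265,293). The worn pack is at (549,306), the sanitizer at (338,336), the tray at (478,206) and the box at (222,210). The pen, stapler and calculator are low clutter. Next I measure the yaws.

```bash
cat >> h.py <<'E'
from scipy.spatial.transform import Rotation as Rt
def goto(x,y,z,ang):
    """print offset/twist from current measured pose; ang = world angle (deg) of the jaw axis (mod 180)"""
    o=readout.get_obs();R=Rt.from_quat(o['tool_rot']).as_matrix()
    off=R.T@(np.array([x,y,z])-o['eef_pos'])*1000
    yy=np.degrees(np.arctan2(R[1,1],R[0,1]))
    # tool x down -> positive twist about tool x lowers world yaw
    tw=-((ang-yy+90)%180-90)
    print('offset',off.round(1),'twist',round(tw,1),'jaw yaw now',round(yy,1),'q6',round(o['joint_pos'][5],2),'tcp',o['eef_pos'].round(4),'t',round(o['time_s'],2))
def blobs(im,cal,lo,hi,z,near=None,minpx=40):
    hsv=cv2.cvtColor(im,cv2.COLOR_RGB2HSV);m=cv2.inRange(hsv,np.array(lo),np.array(hi))
    out=[]
    for c in cv2.findContours(m,cv2.RETR_EXTERNAL,cv2.CHAIN_APPROX_NONE)[0]:
        if cv2.contourArea(c)<minpx: continue
        w=np.array([at(cal,[p[0][1],p[0][0]],z)[:2] for p in c],np.float32)*1000
        r=cv2.minAreaRect(w); b=cv2.boxPoints(r); e=[b[1]-b[0],b[2]-b[1]]
        L=max(e,key=np.linalg.norm); a=np.degrees(np.arctan2(L[1],L[0]))%180
        out.append((np.array(r[0]).round(1),np.array(sorted(r[1])).round(1),'long axis deg',round(a,1),'px',c.mean((0,1)).round(0)))
    return out
E
python3 - <<'E'
from h import *
im=np.load('top.npy');cal=cams.calibration('top')
for n,lo,hi,z in [('green lit',(45,120,150),(80,255,255),.104),('red lit',(0,170,140),(4,255,255),.092),('red2',(172,150,140),(180,255,255),.092),('yellow',(20,120,120),(32,255,255),.094),('blue',(105,100,50),(125,255,255),.055),('traygreen',(55,150,40),(85,255,150),.032)]:
    for b in blobs(im,cal,lo,hi,z): print(n,*b)
R=Rt.from_quat(readout.get_obs()['tool_rot']).as_matrix();print(R.round(2))
w=cams.calibration('wrist');print(ray(w,[200,320]),w['fx'])
goto(.62,.11,.25,0)
E
```

```text
green lit [579.3 -69.2] [44.5 70.3] long axis deg 93.8 px [361. 167.]
green lit [ 584.2 -145.3] [43.4 68.1] long axis deg 88.6 px [398. 163.]
green lit [ 608.1 -327.1] [16.6 30.8] long axis deg 78.7 px [489. 150.]
green lit [635.7 117.2] [21.1 45.3] long axis deg 88.6 px [269. 142.]
red lit [ 397.  -117.1] [ 25.5 110.7] long axis deg 173.8 px [388. 258.]
red lit [449.9 238.8] [14.1 28.3] long axis deg 62.8 px [209. 235.]
red lit [452.4  22.5] [18.6 42. ] long axis deg 82.4 px [317. 231.]
red2 [795.9 163.1] [183.8 210.2] long axis deg 90.0 px [248.  72.]
yellow [ 421.9 -216.8] [31.9 80.6] long axis deg 85.6 px [438. 244.]
yellow [556.5 286.9] [ 79.2 170.9] long axis deg 130.2 px [189. 180.]
blue [ 438.1 -237.1] [ 5.1 66.6] long axis deg 79.2 px [443. 237.]
blue [453.9  23.6] [40.4 67.6] long axis deg 81.7 px [317. 232.]
blue [615.4 114.7] [105.6 114.9] long axis deg 2.5 px [274. 158.]
traygreen [ 598.4 -121. ] [ 76.4 171.7] long axis deg 92.8 px [380. 165.]
[[-0.    0.25 -0.97]
 [ 0.   -0.97 -0.25]
 [-1.   -0.    0.  ]]
(array([ 0.22873834, -0.55900464,  0.37444197]), array([-0.31024612, -0.07715675, -0.94763925])) 275.6956417923955
offset [ -18.7 -548.3 -627.6] twist -75.2 jaw yaw now -75.2 q6 1.57 tcp [ 0.153  -0.5802  0.2313] t 0.6
```

```bash
python3 -m handwheel '{"jaw":[0,0,0,0,0,0,0,0],"offset":[[0,-27,-31],[0,-54,-62],[0,-81,-93],[0,-108,-124],[0,-135,-155],[0,-162,-186],[0,-189,-217],[0,-216,-248]],"twist":[-6,-12,-18,-24,-30,-36,-42,-48]}' 60
python3 -c "
from h import *
goto(.635,.116,.25,0)"
```

```text
time_s: 1.27
eef_pos: [0.3384, -0.3064, 0.2316]
tool_rot: [0.603, 0.369, -0.603, 0.37]
contact_force: [0.4, 1.1, -0.8]
finger_gap: 1.001
offset [ -18.4   72.9 -511. ] twist -27.0 jaw yaw now -27.0 q6 1.31 tcp [ 0.3384 -0.3064  0.2316] t 1.27
```

```bash
python3 -m handwheel '{"jaw":[0,0,0,0,0,0,0,0],"offset":[[0,6,-40],[0,12,-80],[0,18,-120],[0,24,-160],[0,30,-200],[0,36,-240],[0,42,-280],[0,48,-320]],"twist":[0,0,0,0,0,0,0,0]}'
python3 -m handwheel '{"jaw":[0,0,0,0,0,0,0,0],"offset":[[-4,4,-32],[-8,8,-64],[-12,12,-96],[-16,16,-128],[-19,19,-160],[-19,25,-191],[-19,25,-191],[-19,25,-191]],"twist":[-6,-12,-18,-24,-27,-27,-27,-27]}'
python3 - <<'E'
from h import *
goto(.635,.116,.25,0)
cal=cams.calibration('wrist');im=cams.snapshot('wrist');np.save('w1',im);save('w1.png',im,1.25)
for n,lo,hi,z in [('green lit',(45,120,150),(80,255,255),.106),('blue',(105,100,50),(125,255,255),.055)]:
    for b in blobs(im,cal,lo,hi,z,minpx=200): print(n,*b)
E
```

```text
time_s: 1.93
eef_pos: [0.5277, -0.0435, 0.2316]
tool_rot: [0.604, 0.368, -0.603, 0.369]
contact_force: [0.8, -0.7, 0.1]
finger_gap: 0.997
time_s: 2.6
eef_pos: [0.6369, 0.1143, 0.2495]
tool_rot: [-0.5, -0.5, 0.501, -0.499]
contact_force: [0.5, -0.9, -1.4]
finger_gap: 0.998
offset [-0.5 -1.9 -1.7] twist -0.1 jaw yaw now -0.1 q6 1.75 tcp [0.6369 0.1143 0.2495] t 2.6
green lit [608.  -41.9] [ 56.5 105.2] long axis deg 92.3 px [298. 306.]
green lit [635.2 117.8] [21.1 44.6] long axis deg 92.7 px [320. 181.]
blue [451.3  20.6] [ 72.3 114.4] long axis deg 79.6 px [186. 241.]
blue [623.9 118.9] [ 97.2 104.4] long axis deg 92.5 px [312. 167.]
```

View pics/w1.png

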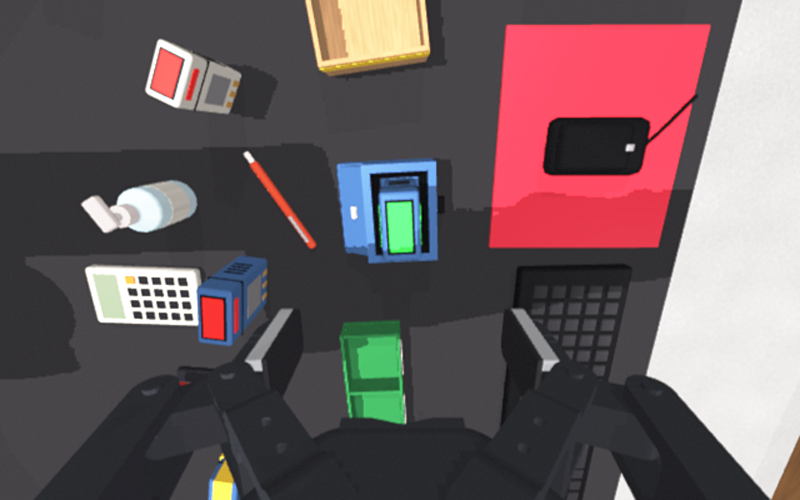

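The wrist view is clear. The charged wide pack is at (400,225), about (0.635, 0.118) with yaw 2.6°, and nothing blocks it. I go down and grip.

```bash
python3 -m handwheel '{"jaw":[0,0,0,0,0,0,0,0],"offset":[[30,0,-1],[60,0,-2],[95,0,-2],[130,0,-2],[160,-1,-2],[186,-1,-2],[186,-1,-2],[186,-1,-2]],"twist":[-2.7,-2.7,-2.7,-2.7,-2.7,-2.7,-2.7,-2.7]}'
python3 -c "
from h import *
goto(.635,.118,.064,2.6)"
python3 -m handwheel '{"jaw":[200,200,200,200,200,200,200,200],"offset":[[0,0,0],[0,0,0],[0,0,0],[0,0,0],[0,0,0],[0,0,0],[0,0,0],[0,0,0]],"twist":[0,0,0,0,0,0,0,0]}' 60
```

```text
time_s: 3.32
eef_pos: [0.6336, 0.1136, 0.0636]
tool_rot: [0.488, 0.511, -0.49, 0.51]
contact_force: [-0.8, -0.0, 0.5]
finger_gap: 0.997
offset [-0.4  1.6 -4.4] twist -0.2 jaw yaw now 2.4 q6 1.71 tcp [0.6336 0.1136 0.0636] t 3.32
time_s: 3.98
eef_pos: [0.6364, 0.115, 0.0659]
tool_rot: [0.49, 0.51, -0.488, 0.511]
contact_force: [0.5, -1.7, 7.3]
finger_gap: 0.389
```

```bash
python3 -m handwheel '{"jaw":[200,200,200,200,200,200,200,200],"offset":[[-15,0,0],[-40,0,0],[-70,0,0],[-95,0,0],[-95,-10,36],[-95,-20,74],[-95,-28,112],[-95,-36,150]],"twist":[0,0,0,0,0,0,0,0]}'
python3 -m handwheel '{"jaw":[200,200,200,200,200,200],"offset":[[0,-6,23],[0,-11,43],[0,-11,43],[0,-11,43],[0,-11,43],[0,-11,43]],"twist":[0,0,0,0,0,0]}'
python3 - <<'E'
from h import *
goto(.598,-.079,.058,2.8)
cal=cams.calibration('wrist');im=cams.snapshot('wrist');save('w2.png',im,1.25)
ct=cams.calibration('top');it=cams.snapshot('top');np.save('top2',it)
for b in blobs(it,ct,(45,120,150),(80,255,255),.19): print(*b)
E
```

```text
time_s: 4.65
eef_pos: [0.6053, -0.0376, 0.1595]
tool_rot: [0.489, 0.511, -0.489, 0.511]
contact_force: [0.9, -1.5, -1.2]
finger_gap: 0.387
time_s: 5.15
eef_pos: [0.5969, -0.0789, 0.1592]
tool_rot: [0.489, 0.511, -0.489, 0.511]
contact_force: [0.2, -0.3, -1.8]
finger_gap: 0.389
offset [1.012e+02 1.100e+00 1.000e-01] twist -0.3 jaw yaw now 2.5 q6 1.39 tcp [ 0.5969 -0.0789  0.1592] t 5.15
```

View pics/w2.png

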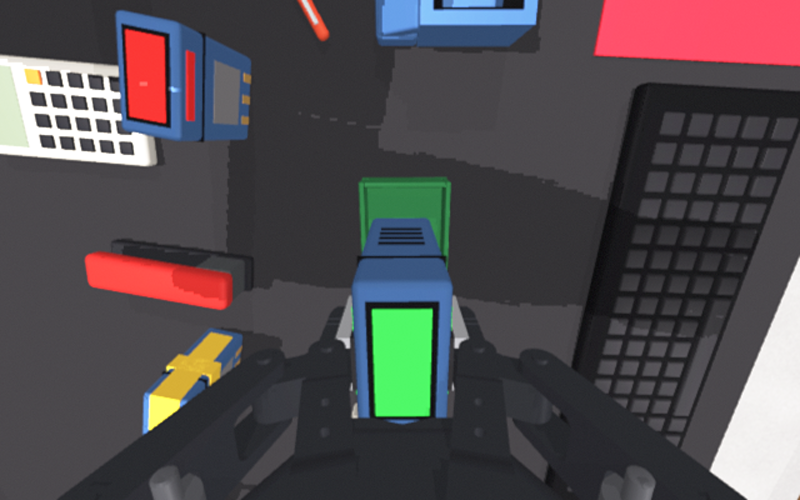

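The pack hangs centred over the +y bay: the tray's end shows at (405,185) and the pack at (402,340). I lower it, release, rise and move toward the slim charger.

```bash
python3 -m handwheel '{"jaw":[200,200,200,200,200,200,200,200],"offset":[[20,1,0],[45,1,0],[70,1,0],[88,1,0],[96,1,0],[101,1,0],[101,1,0],[101,1,0]],"twist":[0,0,0,0,0,0,0,0]}'
python3 -m handwheel '{"jaw":[0,0,0,0,0,0,0,0],"offset":[[0,0,0],[0,0,0],[0,0,0],[0,0,0],[-10,0,0],[-50,0,0],[-91,0,0],[-132,0,0]],"twist":[0,0,0,0,0,0,0,0]}'
python3 -m handwheel '{"jaw":[0,0,0,0,0,0,0,0],"offset":[[-20,0,36],[-40,0,72],[-50,0,113],[-50,0,154],[-50,0,195],[-50,0,235],[-50,0,235],[-50,0,235]],"twist":[0,0,0,0,0,0,0,0]}'
python3 - <<'E'
from h import *
cal=cams.calibration('wrist');im=cams.snapshot('wrist');save('w3.png',im,1.25)
for b in blobs(im,cal,(45,120,150),(80,255,255),.102,minpx=200): print(*b)
print([(r['point'],r['score'],at(cal,r['point'],.102)) for r in cams.search_frame('wrist','charged_slim')[:2]])
it=cams.snapshot('top');ct=cams.calibration('top')
for b in blobs(it,ct,(45,120,150),(80,255,255),.1): print(*b)
goto(.608,-.327,.064,-10)
E
```

```text
time_s: 5.92
eef_pos: [0.5987, -0.0796, 0.0593]
tool_rot: [0.489, 0.51, -0.489, 0.511]
contact_force: [0.3, 0.3, -1.0]
finger_gap: 0.394
time_s: 6.58
eef_pos: [0.597, -0.0798, 0.1921]
tool_rot: [0.489, 0.511, -0.489, 0.51]
contact_force: [1.6, -0.3, -0.4]
finger_gap: 1.004
time_s: 7.25
eef_pos: [0.6074, -0.317, 0.2404]
tool_rot: [0.49, 0.51, -0.49, 0.51]
contact_force: [-0.2, 0.6, 0.4]
finger_gap: 0.996
[ 608.6 -326.7] [16.8 32. ] long axis deg 78.9 px [322. 195.]
[([186.5, 324.3], 0.71, array([ 0.61058467, -0.31711647,  0.102     ]))]
[598.2 -77.7] [20.9 44.8] long axis deg 88.6 px [365. 158.]
[ 604.  -120.4] [28.  32.8] long axis deg 14.3 px [384. 153.]
[ 608.9 -328.4] [15.4 28.9] long axis deg 73.8 px [489. 150.]
offset [176.7  -0.5  13.4] twist 12.5 jaw yaw now 2.5 q6 1.05 tcp [ 0.6079 -0.3137  0.2407] t 7.4
```

View pics/w3.png

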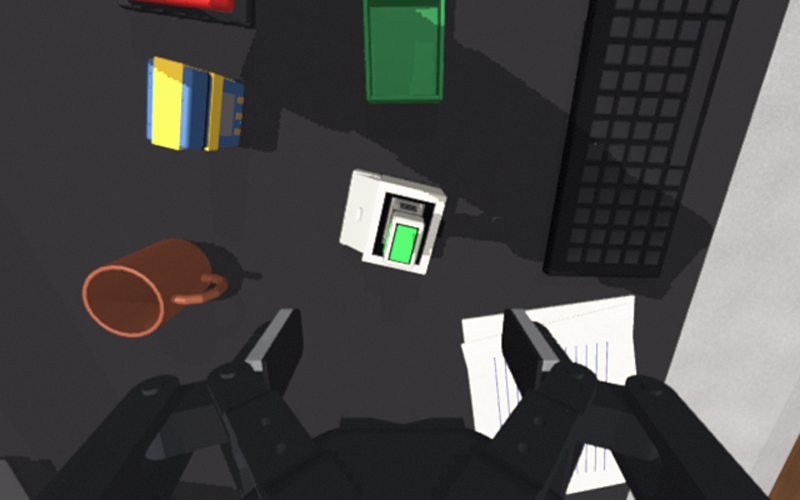

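Wide pack stands in its bay: its light is at (0.598, -0.078) in the top camera. The slim pack shows at (404,240), giving (0.6086, -0.327) with thin-axis yaw -11°. I descend and grip.

```bash
python3 -m handwheel '{"jaw":[0,0,0,0,0,0,0,0],"offset":[[25,0,6],[55,0,13],[90,0,13],[125,0,13],[155,0,13],[178,0,13],[178,0,13],[178,0,13]],"twist":[7,13.6,13.6,13.6,13.6,13.6,13.6,13.6]}'
python3 -c "
from h import *
goto(.6086,-.327,.063,-11.1)"
python3 -m handwheel '{"jaw":[210,210,210,210,210,210,210,210],"offset":[[0,0,0],[0,0,0],[0,0,0],[0,0,0],[0,0,0],[0,0,0],[0,0,0],[0,0,0]],"twist":[0,0,0,0,0,0,0,0]}' 50
python3 -c "
from h import *
goto(.602,-.163,.15,2.8)"
```

```text
time_s: 8.07
eef_pos: [0.6078, -0.3256, 0.0617]
tool_rot: [-0.545, -0.451, 0.546, -0.449]
contact_force: [0.0, -0.3, 0.2]
finger_gap: 0.999
offset [-1.3  1.1  1.2] twist 0.1 jaw yaw now -11.0 q6 1.27 tcp [ 0.6078 -0.3256  0.0617] t 8.07
time_s: 8.73
eef_pos: [0.6092, -0.3281, 0.0636]
tool_rot: [0.546, 0.449, -0.546, 0.45]
contact_force: [-0.4, 0.8, 6.4]
finger_gap: 0.323
offset [ -86.5  -38.8 -160.6] twist -13.9 jaw yaw now -11.1 q6 1.27 tcp [ 0.6092 -0.3281  0.0636] t 8.73
```

```bash
python3 -m handwheel '{"jaw":[210,210,210,210,210,210,210,210],"offset":[[-15,0,0],[-40,0,0],[-70,0,0],[-97,0,0],[-97,-9,-37],[-97,-18,-75],[-97,-27,-113],[-97,-36,-150]],"twist":[0,0,0,0,-4,-8,-12,-13.9]}'
python3 -m handwheel '{"jaw":[210,210,210,210],"offset":[[0,0,-11],[0,0,-11],[0,0,-11],[0,0,-11]],"twist":[0,0,0,0]}'
python3 - <<'E'
from h import *
goto(.602,-.163,.0565,2.8)
E
```

```text
time_s: 9.4
eef_pos: [0.6016, -0.1722, 0.1593]
tool_rot: [0.487, 0.513, -0.487, 0.512]
contact_force: [0.9, 0.8, -2.1]
finger_gap: 0.318
time_s: 9.73
eef_pos: [0.6017, -0.1637, 0.1593]
tool_rot: [0.488, 0.511, -0.488, 0.512]
contact_force: [0.6, -0.9, -0.6]
finger_gap: 0.319
offset [102.8   0.3  -0.7] twist -0.1 jaw yaw now 2.7 q6 1.26 tcp [ 0.6017 -0.1637  0.1593] t 9.73
```

```bash
python3 -m handwheel '{"jaw":[210,210,210,210,210,210,210,210],"offset":[[20,0,-1],[45,0,-1],[70,0,-1],[88,0,-1],[97,0,-1],[103,0,-1],[103,0,-1],[103,0,-1]],"twist":[0,0,0,0,0,0,0,0]}'
python3 -m handwheel '{"jaw":[0,0,0,0,0,0,0,0],"offset":[[0,0,0],[0,0,0],[0,0,0],[0,0,0],[-10,0,0],[-50,0,0],[-91,0,0],[-132,0,0]],"twist":[0,0,0,0,0,0,0,0]}'
python3 -m handwheel '{"jaw":[0,0,0,0,0,0,0,0],"offset":[[-20,-20,-28],[-40,-43,-58],[-55,-67,-91],[-55,-90,-124],[-55,-115,-157],[-55,-141,-190],[-55,-141,-192],[-55,-141,-192]],"twist":[0,2,4,6,8,10,10,10]}'
python3 - <<'E'
from h import *
cal=cams.calibration('wrist');goto(.452,.023,.052,-8);im=cams.snapshot('wrist');np.save('w4',im);save('w4.png',im,1.25)
for b in blobs(im,cal,(0,170,140),(4,255,255),.094,minpx=200): print(*b)
it=cams.snapshot('top');ct=cams.calibration('top')
for b in blobs(it,ct,(45,120,150),(80,255,255),.1): print(*b)
E
```

```text
time_s: 10.4
eef_pos: [0.6023, -0.1627, 0.0571]
tool_rot: [0.488, 0.511, -0.488, 0.512]
contact_force: [-0.2, 0.1, -2.4]
finger_gap: 0.318
time_s: 11.07
eef_pos: [0.6008, -0.1613, 0.1901]
tool_rot: [0.488, 0.512, -0.488, 0.512]
contact_force: [0.9, -0.2, 1.1]
finger_gap: 1.002
time_s: 11.73
eef_pos: [0.4504, 0.0249, 0.2446]
tool_rot: [0.53, 0.468, -0.529, 0.469]
contact_force: [0.2, 0.0, -0.0]
finger_gap: 0.995
offset [192.6   1.5   1.8] twist 1.0 jaw yaw now -7.0 q6 1.75 tcp [0.4504 0.0249 0.2446] t 11.73
[410.2 -81.9] [ 26.7 101. ] long axis deg 164.5 px [302. 269.]
[452.7  23.4] [20.9 43.6] long axis deg 82.5 px [325. 183.]
[ 600.4 -161. ] [16.7 28.7] long axis deg 88.6 px [406. 156.]
```

View pics/w4.png

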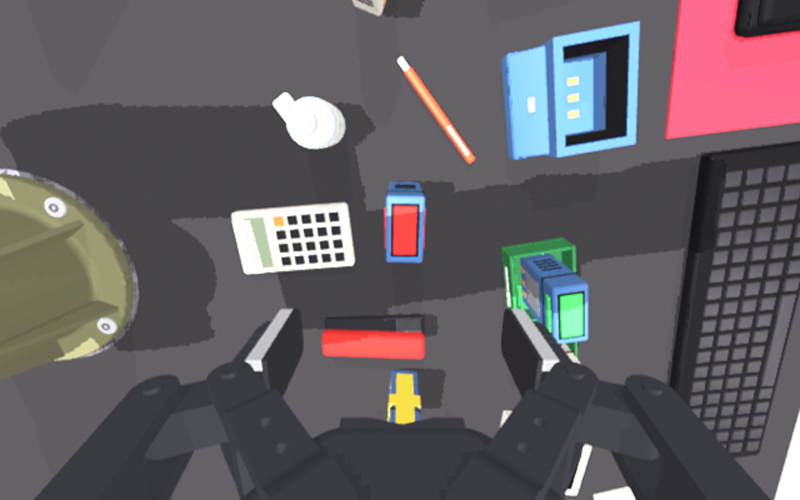

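Both charged packs stand in the tray: green top at (572,315), and top camera light at (0.600, -0.161). The wide charger is empty, with its rim corners near (553,40), (638,22), (637,146) and (557,158). The spent wide pack is at (405,230), which gives (0.4527, 0.0234) and jaw yaw -7.5°.

```bash
python3 -m handwheel '{"jaw":[0,0,0,0,0,0,0,0],"offset":[[30,1,1],[65,2,1.5],[105,2,1.5],[140,2,1.5],[170,2,1.5],[191,2,1.5],[191,2,1.5],[191,2,1.5]],"twist":[0.5,0.5,0.5,0.5,0.5,0.5,0.5,0.5]}'
python3 -m handwheel '{"jaw":[200,200,200,200,200,200,200,200],"offset":[[0,0,0],[0,0,0],[0,0,0],[0,0,0],[0,0,0],[0,0,0],[0,0,0],[0,0,0]],"twist":[0,0,0,0,0,0,0,0]}' 60
python3 -m handwheel '{"jaw":[200,200,200,200,200,200,200,200],"offset":[[-15,0,0],[-40,0,0],[-75,0,0],[-115,0,0],[-135,0,0],[-135,0,0],[-135,0,0],[-135,0,0]],"twist":[0,0,0,0,0,0,0,0]}'
python3 - <<'E'
from h import *
goto(.635,.118,.19,2.6)
ct=cams.calibration('top');it=cams.snapshot('top');np.save('top3',it)
u,v=proj(ct,[.62,.115,.05])[0].astype(int);print(u,v)
save('t3.png',it[v-45:v+45,u-60:u+60],6)
E
```

```text
time_s: 12.5
eef_pos: [0.453, 0.0207, 0.0516]
tool_rot: [-0.532, -0.465, 0.534, -0.464]
contact_force: [0.7, 0.4, 0.3]
finger_gap: 0.999
time_s: 13.17
eef_pos: [0.4542, 0.0218, 0.0534]
tool_rot: [0.533, 0.465, -0.532, 0.466]
contact_force: [-0.3, 0.5, 7.0]
finger_gap: 0.393
time_s: 13.83
eef_pos: [0.4523, 0.0217, 0.1863]
tool_rot: [-0.532, -0.466, 0.533, -0.465]
contact_force: [0.5, 0.2, -2.1]
finger_gap: 0.39
offset [  -4.   168.1 -120. ] twist -10.3 jaw yaw now -7.7 q6 1.75 tcp [0.4523 0.0217 0.1863] t 13.83
273 156
```

View pics/t3.png

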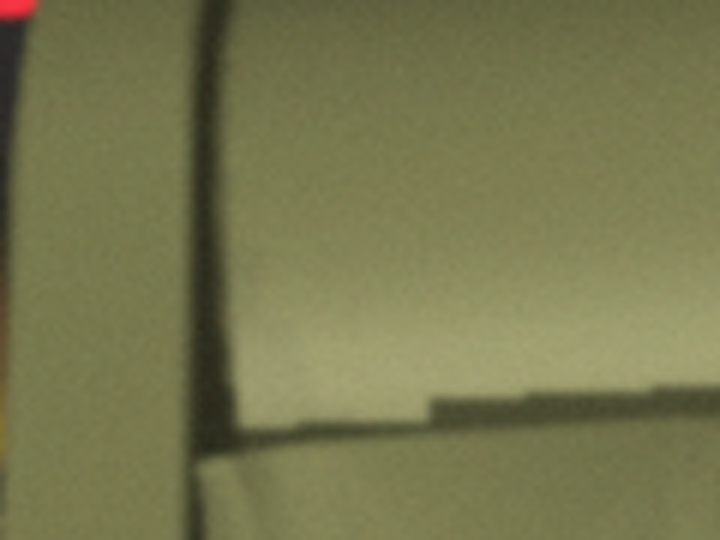

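Arm blocks that view, so the picture is useless. The first wrist picture puts the charger's centre at about (0.636, 0.119), in agreement with where the charged pack stood. I move above it and check from the wrist.

```bash
python3 -m handwheel '{"jaw":[200,200,200,200,200,200,200,200],"offset":[[-2,28,-20],[-4,60,-43],[-6,94,-67],[-6,128,-91],[-6,155,-111],[-6,168,-120],[-6,168.5,-120.5],[-6,168.5,-120.5]],"twist":[-2,-4,-6,-8,-10,-10.3,-10.3,-10.3]}'
python3 -m handwheel '{"jaw":[200,200],"offset":[[0,0,0],[0,0,0]],"twist":[0,0]}'
python3 - <<'E'
from h import *
goto(.6355,.1185,.066,2.6)
cal=cams.calibration('wrist');im=cams.snapshot('wrist');np.save('w5',im)
R=Rt.from_quat(readout.get_obs()['tool_rot']).as_matrix()
def box(cx,cy,a,w,l,z):
    c,s=np.cos(a),np.sin(a);return [[cx+c*u-s*v,cy+s*u+c*v,z] for u,v in [(-w/2,-l/2),(w/2,-l/2),(w/2,l/2),(-w/2,l/2)]]
im2=im.copy()
for w,l,z,col in [(.072,.1,.055,(255,0,255)),(.056,.084,.055,(255,255,0))]:
    cv2.polylines(im2,[proj(cal,box(.6355,.1185,np.radians(2.6),w,l,z)).round().astype(int)],True,col,1)
save('w5.png',im2,1.25)
for b in blobs(im,cal,(0,170,140),(4,255,255),.222,minpx=200): print(*b)
E
```

```text
time_s: 14.55
eef_pos: [0.6354, 0.1185, 0.1904]
tool_rot: [0.487, 0.512, -0.49, 0.51]
contact_force: [-0.7, 0.1, -1.9]
finger_gap: 0.39
time_s: 14.72
eef_pos: [0.6348, 0.1176, 0.1925]
tool_rot: [0.488, 0.511, -0.489, 0.511]
contact_force: [0.3, 0.3, -2.2]
finger_gap: 0.392
offset [126.5   1.   -0.9] twist -0.1 jaw yaw now 2.5 q6 1.71 tcp [0.6348 0.1176 0.1925] t 14.72
[527.4  79.5] [12.6 21.8] long axis deg 43.8 px [112. 337.]
[635.5 109.9] [22.8 49.3] long axis deg 92.5 px [321. 291.]
```

View pics/w5.png

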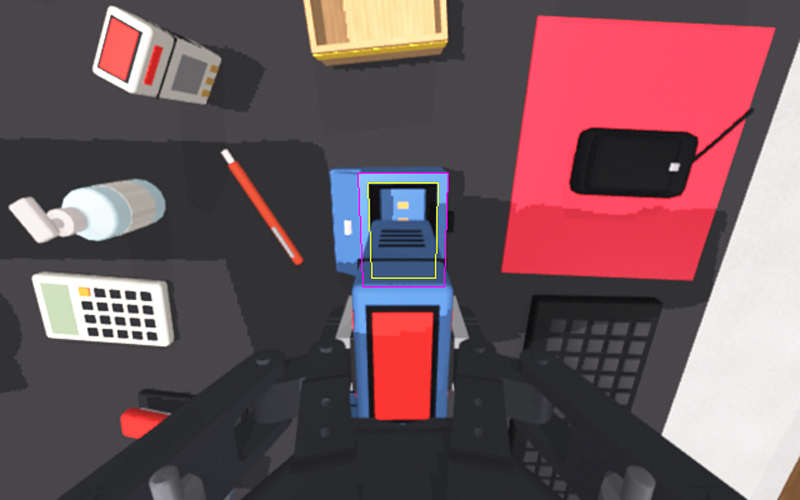

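The overlay matches the housing to about 3 mm: edge at (447,175) measured against 173 modelled. I go down with force checks.

```bash
python3 -m handwheel '{"jaw":[200,200,200,200,200,200,200,200],"offset":[[20,1,-1.3],[45,1,-1.3],[70,1,-1.3],[85,1,-1.3],[95,1,-1.3],[100,1,-1.3],[104,1,-1.3],[108,1,-1.3]],"twist":[0,0,0,0,0,0,0,0]}'
python3 -m handwheel '{"jaw":[200,200,200,200,200,200,200,200],"offset":[[4,0,0],[8,0,0],[12,0,0],[15,0,0],[17,0,0],[18,0,0],[18,0,0],[18,0,0]],"twist":[0,0,0,0,0,0,0,0]}'
```

```text
time_s: 15.43
eef_pos: [0.6381, 0.1193, 0.0864]
tool_rot: [0.489, 0.51, -0.488, 0.512]
contact_force: [0.8, -1.3, -1.3]
finger_gap: 0.388
time_s: 16.1
eef_pos: [0.6374, 0.1193, 0.067]
tool_rot: [0.488, 0.511, -0.489, 0.511]
contact_force: [2.3, -4.8, -3.4]
finger_gap: 0.391
```

```bash
python3 -m handwheel '{"jaw":[200,200,200,0,0,0,0,0],"offset":[[1,0,0],[2,0,0],[2,0,0],[2,0,0],[2,0,0],[2,0,0],[2,0,0],[2,0,0]],"twist":[0,0,0,0,0,0,0,0]}'
python3 -m handwheel '{"jaw":[0,0,0,0,0,0,0,0],"offset":[[-30,0,0],[-70,0,0],[-110,0,0],[-140,-20,-13],[-155,-50,-32],[-165,-83,-53],[-170,-116,-75],[-174,-148,-95]],"twist":[0,0,0,5,11,17,24,29.6]}'
python3 -m handwheel '{"jaw":[0,0,0,0,0],"offset":[[0,-20,-29],[0,-20,-29],[0,-20,-29],[0,-20,-29],[0,-20,-29]],"twist":[0,0,0,0,0]}'
python3 - <<'E'
from h import *
cal=cams.calibration('wrist');goto(.45,.238,.05,-27);im=cams.snapshot('wrist');np.save('w6',im);save('w6.png',im,1.25)
for b in blobs(im,cal,(0,170,140),(4,255,255),.09,minpx=200): print(*b)
for b in blobs(im,cal,(0,120,140),(8,255,255),.106,minpx=200): print('wide@.106',*b)
E
```

```text
time_s: 16.77
eef_pos: [0.6374, 0.1203, 0.0654]
tool_rot: [0.489, 0.511, -0.488, 0.511]
contact_force: [-1.2, -0.3, 0.3]
finger_gap: 1.001
time_s: 17.43
eef_pos: [0.484, 0.2091, 0.2404]
tool_rot: [0.605, 0.368, -0.603, 0.367]
contact_force: [0.0, 1.5, -0.4]
finger_gap: 1.002
time_s: 17.85
eef_pos: [0.481, 0.2423, 0.2392]
tool_rot: [-0.603, -0.369, 0.603, -0.369]
contact_force: [-0.3, -0.1, 0.7]
finger_gap: 1.0
offset [189.2 -25.6  17.9] twist -0.1 jaw yaw now -27.1 q6 2.51 tcp [0.481  0.2423 0.2392] t 17.85
[644.8 109. ] [22.3 47.4] long axis deg 92.6 px [502. 220.]
wide@.106 [506.3 168.7] [ 8.2 84. ] long axis deg 121.3 px [374. 235.]
wide@.106 [637.8 120.2] [21.  44.8] long axis deg 92.6 px [502. 220.]
wide@.106 [453.6 243.6] [16.7 30. ] long axis deg 63.0 px [298. 197.]
```

View pics/w6.png

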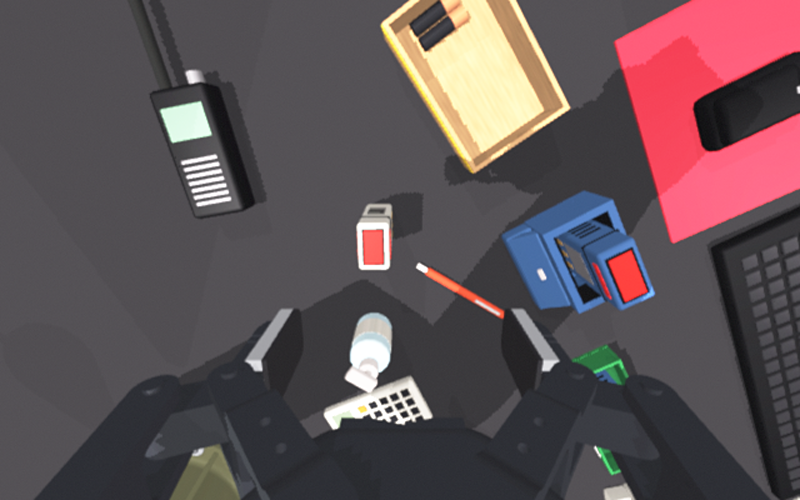

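Spent wide pack is seated: the light measures 21x45 mm at the 0.106 height, as the charged one did. The slim spent pack is at (374,245), and the sanitizer is well clear.

Run:
```python
from h import *
cal=cams.calibration('wrist');im=np.load('w6.npy')
for b in blobs(im,cal,(0,120,140),(8,255,255),.09,minpx=200): print(*b)
goto(.45,.238,.05,-27)
# box rim from w6
hsv=cv2.cvtColor(im,cv2.COLOR_RGB2HSV)
for n,p in dict(tl=(383,26),tr=(515,0),br=(569,107),bl=(472,170)).items(): print(n,at(cal,[p[1]/1.25,p[0]/1.25],.05).round(4))
```

```text
[505.7 160.1] [ 8.7 88.9] long axis deg 121.3 px [374. 235.]
[644.7 108.8] [22.3 47.4] long axis deg 92.6 px [502. 220.]
[450.1 239.4] [17.7 31.7] long axis deg 62.9 px [298. 197.]
offset [189.1 -25.7  17.7] twist -0.1 jaw yaw now -27.1 q6 2.51 tcp [0.4811 0.2421 0.2391] t 17.9
tl [0.5422 0.3974 0.05  ]
tr [0.6478 0.3643 0.05  ]
br [0.6609 0.2655 0.05  ]
bl [0.5613 0.2541 0.05  ]
```

```bash
python3 -m handwheel '{"jaw":[0,0,0,0,0,0,0,0],"offset":[[30,-15,10],[65,-26,16.5],[105,-26,16.5],[140,-26,16.5],[168,-26,16.5],[187.5,-26,16.5],[187.5,-26,16.5],[187.5,-26,16.5]],"twist":[0,0,0,0,0,0,0,0]}'
python3 -m handwheel '{"jaw":[210,210,210,210,210,210,210,210],"offset":[[0,0,0],[0,0,0],[0,0,0],[0,0,0],[0,0,0],[0,0,0],[0,0,0],[0,0,0]],"twist":[0,0,0,0,0,0,0,0]}' 50
python3 -c "
from h import *
goto(.6086,-.317,.2,-11.1)"
```

```text
time_s: 18.57
eef_pos: [0.4495, 0.2389, 0.0511]
tool_rot: [-0.602, -0.369, 0.604, -0.369]
contact_force: [0.7, 0.3, -0.5]
finger_gap: 0.997
time_s: 19.23
eef_pos: [0.4507, 0.2405, 0.0528]
tool_rot: [0.604, 0.369, -0.602, 0.369]
contact_force: [0.2, -1.2, 6.4]
finger_gap: 0.319
offset [-147.4  394.1  424.6] twist -15.9 jaw yaw now -27.0 q6 2.53 tcp [0.4507 0.2405 0.0528] t 19.23
```

```bash
python3 -m handwheel '{"jaw":[210,210,210,210,210,210,210,210],"offset":[[-18,0,0],[-50,0,0],[-88,0,0],[-123,0,0],[-148,0,0],[-148,20,22],[-148,45,48],[-148,71,76]],"twist":[0,0,0,0,0,0,0,0]}'
python3 -m handwheel '{"jaw":[210,210,210,210,210,210,210,210],"offset":[[0,26,28],[0,52,56],[0,78,84],[0,104,112],[0,130,140],[0,156,168],[0,182,196],[0,208,224]],"twist":[0,0,0,0,0,0,0,0]}'
python3 -m handwheel '{"jaw":[210,210,210,210,210,210,210,210],"offset":[[0,26,28],[0,52,56],[0,78,84],[0,100,109],[0,115,124],[0,115,125],[0,115,125],[0,115,125]],"twist":[-3,-6,-9,-12,-15.9,-15.9,-15.9,-15.9]}'
python3 - <<'E'
from h import *
goto(.6086,-.327,.066,-11.1)
cal=cams.calibration('wrist');im=cams.snapshot('wrist');np.save('w7',im)
def box(cx,cy,a,w,l,z):
    c,s=np.cos(a),np.sin(a);return [[cx+c*u-s*v,cy+s*u+c*v,z] for u,v in [(-w/2,-l/2),(w/2,-l/2),(w/2,l/2),(-w/2,l/2)]]
im2=im.copy()
for w,l,z,col in [(.066,.082,.055,(255,0,255)),(.05,.066,.055,(255,255,0))]:
    cv2.polylines(im2,[proj(cal,box(.6086,-.327,np.radians(-11.1),w,l,z)).round().astype(int)],True,col,1)
save('w7.png',im2,1.25)
E
```

```text
time_s: 19.9
eef_pos: [0.479, 0.1399, 0.2006]
tool_rot: [0.603, 0.37, -0.602, 0.37]
contact_force: [1.7, 0.1, -1.5]
finger_gap: 0.322
time_s: 20.57
eef_pos: [0.5621, -0.1558, 0.1997]
tool_rot: [-0.603, -0.369, 0.603, -0.369]
contact_force: [0.6, 1.0, -1.2]
finger_gap: 0.321
time_s: 21.23
eef_pos: [0.6073, -0.3169, 0.1993]
tool_rot: [-0.546, -0.449, 0.546, -0.448]
contact_force: [-0.2, 0.2, -1.5]
finger_gap: 0.323
offset [133.3   3.4   9.8] twist -0.1 jaw yaw now -11.2 q6 1.28 tcp [ 0.6073 -0.3169  0.1993] t 21.23
```

View pics/w7.png

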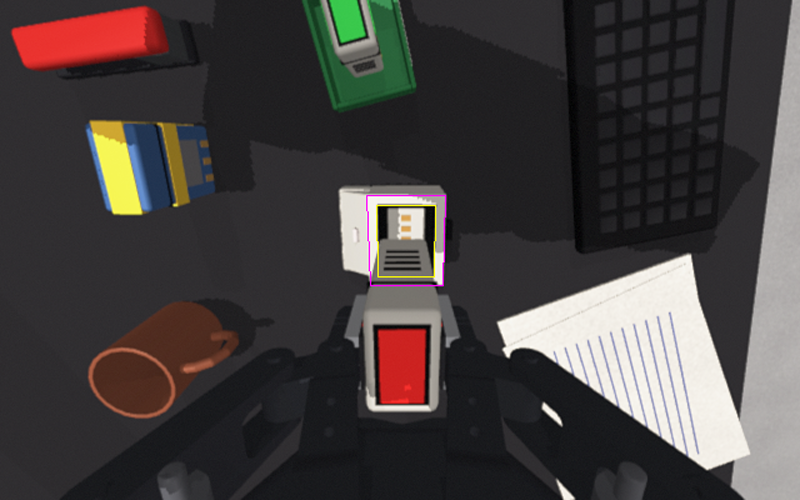

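The overlay fits the slim charger: mouth outline on the black mouth at (406,240), and the pack is aligned. I insert it.

```bash
python3 -m handwheel '{"jaw":[210,210,210,210,210,210,210,210],"offset":[[20,1.5,4],[45,3,8.5],[70,3.3,8.5],[85,3.3,8.5],[95,3.3,8.5],[103,3.3,8.5],[109,3.3,8.5],[114,3.3,8.5]],"twist":[0,0,0,0,0,0,0,0]}'
python3 -m handwheel '{"jaw":[210,210,210,210,210,210,210,210],"offset":[[5,0,0],[9,0,0],[13,0,0],[16,0,0],[18,0,0],[20,0,0],[20,0,0],[20,0,0]],"twist":[0,0,0,0,0,0,0,0]}'
```

```text
time_s: 21.95
eef_pos: [0.6099, -0.3263, 0.0862]
tool_rot: [0.546, 0.449, -0.546, 0.45]
contact_force: [-0.2, 0.2, -1.1]
finger_gap: 0.323
time_s: 22.62
eef_pos: [0.6094, -0.3266, 0.0658]
tool_rot: [0.546, 0.449, -0.546, 0.449]
contact_force: [-0.5, 0.3, -0.9]
finger_gap: 0.323
```

```bash
python3 -m handwheel '{"jaw":[210,210,210,0,0,0,0,0],"offset":[[1,0,0],[1.5,0,0],[1.5,0,0],[1.5,0,0],[1.5,0,0],[1.5,0,0],[1.5,0,0],[1.5,0,0]],"twist":[0,0,0,0,0,0,0,0]}'
python3 -m handwheel '{"jaw":[0,0,0,0,0,0,0,0],"offset":[[-30,0,0],[-70,0,0],[-110,0,0],[-140,-25,-10],[-155,-60,-23],[-165,-97,-37],[-172,-135,-51],[-176,-170,-65]],"twist":[0,0,0,0,0,0,0,0]}'
python3 -m handwheel '{"jaw":[0,0,0,0,0],"offset":[[0,-30,-10],[0,-30,-10],[0,-30,-10],[0,-30,-10],[0,-30,-10]],"twist":[0,0,0,0,0]}'
python3 - <<'E'
from h import *
cal=cams.calibration('wrist');goto(.422,-.21,.052,-11);im=cams.snapshot('wrist');np.save('w8',im)
save('w8.png',im,1.25)
for b in blobs(im,cal,(20,120,120),(32,255,255),.094,minpx=200): print('yel',*b)
for b in blobs(im,cal,(0,120,120),(8,255,255),.102,minpx=200): print('red@.102',*b)
E
```

```text
time_s: 23.28
eef_pos: [0.6094, -0.3266, 0.0642]
tool_rot: [0.546, 0.449, -0.546, 0.449]
contact_force: [-0.9, -0.6, 0.7]
finger_gap: 0.994
time_s: 23.95
eef_pos: [0.4537, -0.2292, 0.2414]
tool_rot: [0.546, 0.449, -0.546, 0.45]
contact_force: [0.7, 0.3, -0.9]
finger_gap: 0.996
time_s: 24.37
eef_pos: [0.4287, -0.215, 0.2404]
tool_rot: [0.546, 0.449, -0.546, 0.449]
contact_force: [0.5, 0.4, 0.1]
finger_gap: 1.003
offset [188.4  -7.7  -3.7] twist -0.1 jaw yaw now -11.1 q6 1.3 tcp [ 0.4287 -0.215   0.2404] t 24.37
yel [ 422.4 -217.4] [31.8 77.1] long axis deg 78.9 px [316. 183.]
red@.102 [ 350.5 -379.3] [56.9 71.3] long axis deg 178.8 px [285. 318.]
red@.102 [ 610.4 -328.2] [17.3 30.9] long axis deg 79.1 px [496. 250.]
red@.102 [ 406.9 -125.2] [23.7 96.5] long axis deg 174.6 px [282. 102.]
```

View pics/w8.png

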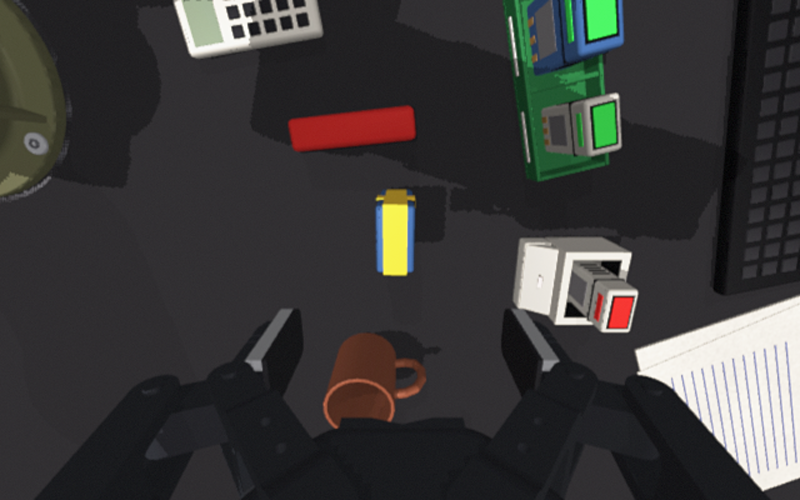

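The slim charger has its red pack seated. The worn pack is at (395,240); the yellow blob includes the side tape, so the true top centre is about (0.421, -0.224), with jaw yaw -11°.

```bash
python3 -m handwheel '{"jaw":[0,0,0,0,0,0,0,0],"offset":[[30,-3,5],[65,-6,10],[105,-6,10],[140,-6,10],[170,-6,10],[188,-6,10],[188,-6,10],[188,-6,10]],"twist":[0,0,0,0,0,0,0,0]}'
python3 -m handwheel '{"jaw":[200,200,200,200,200,200,200,200],"offset":[[0,0,0],[0,0,0],[0,0,0],[0,0,0],[0,0,0],[0,0,0],[0,0,0],[0,0,0]],"twist":[0,0,0,0,0,0,0,0]}' 60
python3 -m handwheel '{"jaw":[200,200,200,200,200,200,200,200],"offset":[[-15,0,0],[-40,0,0],[-75,0,0],[-113,0,0],[-145,0,0],[-155,0,0],[-155,0,0],[-155,0,0]],"twist":[0,0,0,0,0,0,0,0]}'
python3 -c "
from h import *
goto(.603,.317,.21,7)"
```

```text
time_s: 25.08
eef_pos: [0.4194, -0.2229, 0.0513]
tool_rot: [-0.546, -0.45, 0.547, -0.448]
contact_force: [0.4, -0.3, 0.6]
finger_gap: 1.003
time_s: 25.75
eef_pos: [0.4208, -0.2236, 0.0535]
tool_rot: [0.546, 0.448, -0.546, 0.45]
contact_force: [0.2, 1.1, 6.2]
finger_gap: 0.394
time_s: 26.42
eef_pos: [0.4196, -0.2229, 0.2068]
tool_rot: [0.546, 0.449, -0.546, 0.449]
contact_force: [0.7, 0.8, -2.1]
finger_gap: 0.391
offset [  -3.2   75.7 -565.2] twist -18.1 jaw yaw now -11.1 q6 1.28 tcp [ 0.4196 -0.2229  0.2068] t 26.42
```

```bash
python3 -m handwheel '{"jaw":[200,200,200,200,200,200,200,200],"offset":[[0,3,-25],[0,8,-61],[0,13,-99],[0,18,-137],[0,23,-175],[0,28,-213],[0,33,-251],[0,38,-289]],"twist":[0,0,0,0,0,0,0,0]}'
python3 -m handwheel '{"jaw":[200,200,200,200,200,200,200,200],"offset":[[0,5,-38],[0,10,-76],[0,15,-114],[0,20,-152],[0,25,-190],[0,31,-228],[0,36,-260],[0,38,-276]],"twist":[-2.5,-5,-7.5,-10,-12.5,-15,-18,-18]}'
python3 -m handwheel '{"jaw":[200,200,200],"offset":[[0,0,0],[0,0,0],[0,0,0]],"twist":[0,0,0]}'
python3 - <<'E'
from h import *
goto(.603,.317,.059,7)
cal=cams.calibration('wrist');im=cams.snapshot('wrist')
save('w9.png',im,1.25)
E
```

```text
time_s: 27.08
eef_pos: [0.5113, 0.055, 0.2044]
tool_rot: [-0.545, -0.45, 0.547, -0.448]
contact_force: [0.1, -0.8, -1.2]
finger_gap: 0.386
time_s: 27.75
eef_pos: [0.6026, 0.32, 0.203]
tool_rot: [0.467, 0.531, -0.469, 0.529]
contact_force: [-0.4, -0.7, -0.8]
finger_gap: 0.393
time_s: 28.0
eef_pos: [0.6021, 0.3155, 0.2048]
tool_rot: [0.468, 0.529, -0.471, 0.529]
contact_force: [0.1, 0.7, -1.0]
finger_gap: 0.39
offset [145.8   1.6  -1.6] twist -0.1 jaw yaw now 6.9 q6 1.93 tcp [0.6021 0.3155 0.2048] t 28.0
```

View pics/w9.png

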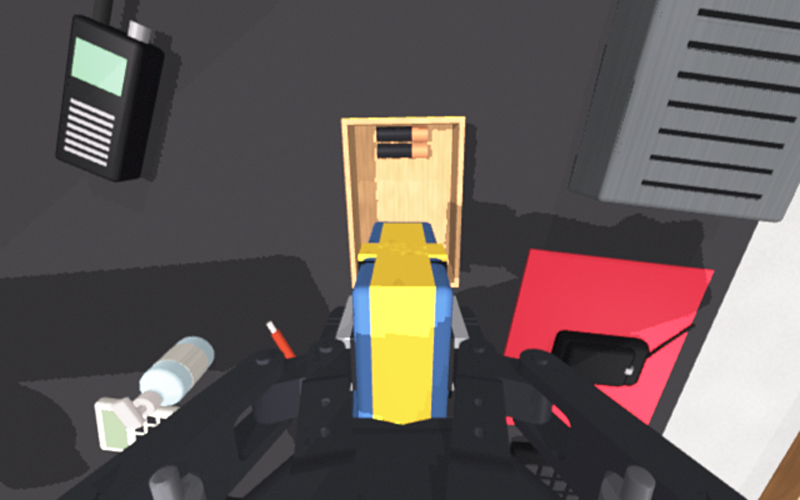

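Pack hangs centred over the clear floor, with the AA cells at (403,142) well ahead of it. I lower it, release, then rise and move off to the side.

```bash
python3 -m handwheel '{"jaw":[200,200,200,200,200,200,200,200],"offset":[[25,1,-1],[60,1,-1],[90,1,-1],[115,1,-1],[130,1,-1],[138,1,-1],[143,1,-1],[145,1,-1]],"twist":[0,0,0,0,0,0,0,0]}'
python3 -m handwheel '{"jaw":[200,200,200,0,0,0,0,0],"offset":[[1,0,0],[1.5,0,0],[1.5,0,0],[1.5,0,0],[1.5,0,0],[1.5,0,0],[1.5,0,0],[1.5,0,0]],"twist":[0,0,0,0,0,0,0,0]}'
python3 -m handwheel '{"jaw":[0,0,0,0,0,0,0,0],"offset":[[-20,0,0],[-55,0,0],[-95,0,0],[-135,0,0],[-170,0,0],[-200,-20,-20],[-220,-50,-40],[-220,-85,-60]],"twist":[0,0,0,0,0,0,0,0]}'
python3 -m handwheel '{"jaw":[0,0,0,0,0,0,0,0],"offset":[[0,-28,-28],[0,-55,-55],[0,-80,-80],[0,-100,-100],[0,-100,-100],[0,-100,-100],[0,-100,-100],[0,-100,-100]],"twist":[0,0,0,0,0,0,0,0]}'
python3 - <<'E'
from h import *
print(readout.get_obs()['eef_pos'])
it=cams.snapshot('top');ct=cams.calibration('top');si=cams.snapshot('scene')
save('t10.png',it[90:300,130:530],2);save('s10.png',si[100:360,190:430],2.2)
for n,z in dict(worn_pack=.098,sanitizer=.08).items(): print(n,[(r['point'],at(ct,r['point'],z).round(3)) for r in cams.search_frame('top',n)[:1]])
for n,lo,hi,z in [('green',(45,120,150),(80,255,255),.098),('red',(0,170,140),(4,255,255),.106)]:
    for b in blobs(it,ct,lo,hi,z): print(n,*b)
E
```

```text
time_s: 28.72
eef_pos: [0.6043, 0.3171, 0.0623]
tool_rot: [0.469, 0.529, -0.469, 0.529]
contact_force: [0.6, 0.8, -1.8]
finger_gap: 0.389
time_s: 29.38
eef_pos: [0.6044, 0.3179, 0.061]
tool_rot: [0.469, 0.529, -0.469, 0.529]
contact_force: [0.3, 0.1, 0.3]
finger_gap: 0.995
time_s: 30.05
eef_pos: [0.5148, 0.3688, 0.2861]
tool_rot: [0.473, 0.528, -0.467, 0.529]
contact_force: [-0.7, 1.4, 0.4]
finger_gap: 0.997
time_s: 30.72
eef_pos: [0.4024, 0.4539, 0.2808]
tool_rot: [0.469, 0.529, -0.469, 0.529]
contact_force: [-0.0, -0.7, -0.4]
finger_gap: 1.003
[0.40235763 0.45391102 0.2807827 ]
worn_pack [([161.7, 174.6], array([0.601, 0.312, 0.098]))]
sanitizer [([270.5, 268.9], array([0.377, 0.121, 0.08 ]))]
green [598.6 -78.1] [22.4 45.6] long axis deg 92.3 px [365. 158.]
green [ 600.9 -161.3] [16.7 28.8] long axis deg 88.6 px [406. 156.]
red [ 396.  -115.3] [ 28.4 111.1] long axis deg 173.8 px [389. 258.]
red [479.3 119.9] [ 6.6 59.7] long axis deg 121.2 px [268. 218.]
red [ 608.2 -327. ] [15.4 29.1] long axis deg 77.7 px [489. 149.]
red [636.8 119.2] [18.3 41. ] long axis deg 92.5 px [268. 141.]
```

View pics/t10.png

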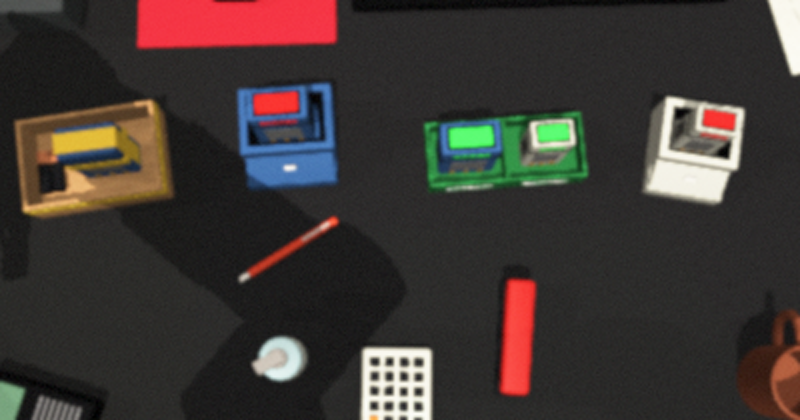

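View pics/s10.png

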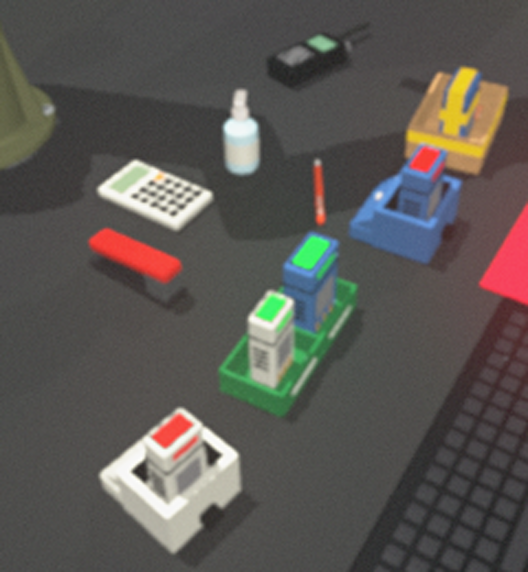

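All five are in place: the top and scene pictures show both green packs upright in the two bays, the red packs deep in their own chargers, and the worn pack upright in the box. The sanitizer is at (271,269) px, the same as at the start. I hand in.

```bash
python3 -c "
from cell import close_job,readout
print(readout.get_obs()['time_s']);print(close_job())"
```

```text
30.9167
the job is handed in; nothing more can be done
None
```

The battery packs are sorted and the job is handed in at about 31 s of the 138 s allowed.

- **Charged packs:** both went into the green tray first, and both stand upright, one in each bay.
- **Spent packs:** the wide one is in the blue charger and the slim one in the grey charger. Their lights measure the same size at seated height as the charged packs' did, within about 1 mm. Contact forces at the end of each insertion were under 6 N.
- **Worn pack:** it stands upright in the recycling box, clear of the AA cells. I let go about 3 mm above the box floor, so it dropped that far and stayed standing.
- **Sanitizer:** it was never approached. The network's estimate of its position changed by about 7 mm between the first and last pictures, but the bottle sits at the same pixels in both, about (271, 269), so I take that as network error.

The arm finished clear of everything. One mid-task picture was blocked by the arm, so I used an earlier wrist picture for the blue charger's position, and the insertion went in cleanly. No other check failed.

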